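# Feel for the free wells of a shuttered dry block and load two tubes

### The arm

A 7-joint arm with a two-finger parallel gripper is mounted at the origin on the work surface. World frame = base frame: x ahead of the robot, y to its left, z up, the work surface at z = 0. Lengths are in m, angles in rad, forces in N, time in s.
With the tool pointing down it reaches from about 0.4 to 0.85 m from the base axis. Payload 10.4 kg.
Tool frame: the origin (TCP) lies midway between the tips of the shut fingers; the grasp point (between the pads) lies robot.grip_point_offset behind it (robot.grip_point_offset is the distance from the TCP to the grasp point, in m); z points along the fingers, y is the line along which they close (so a half turn about z gives the same grasp; the last joint's range is limited). The gripper opens to 87 mm and grips with 3 to 60 N. Pads are 19 mm wide; open, the fingers measure 117 mm over their backs; the gripper's body (75 mm by 190 mm) begins 51 mm behind the grasp point.
Start: joints at [1.145, 0.332, -0.065, 1.46, 0.022, 1.35, -0.088], TCP at [0.245, -0.575, 0.223] pointing down, gripper open.
Joint ranges: [-2.6, 2.6], [-0.5, 2.12], [-1.47, 1.34], [0.16, 2.42], [-1.27, 4.41], [0.06, 2.06], [-2.6, 2.6]. Speed limits (rad/s): [2.22, 2.22, 2.79, 2.79, 3.14, 3.14, 3.14].

### API

Orientations are given as a unit quaternion [w, x, y, z].
In Python, from rig import status, vision, ticket, robot gives the robot as it stands. The module is installed in compiled form; this text tells all that it offers.
- The arm moves only by the tool apply_moves, never from a script. Its argument "steps" is text: rows parted by semicolons, each of 4 numbers parted by spaces: the shift along the tool's x, y, z in units of 25 mm (1.0 is 25 mm), then the turn about the tool's z in units of 5 degrees (1.0 is 5 degrees). In form: x y z roll; .... A call has 1 to 5 rows; each row is the pose to reach, as a shift and turn from the pose commanded when the call began, along the tool's axes at that moment; what a row does not reach only later rows make up. A row lasts 1/10 s, in which the tool goes at most 50 mm and 8.59 degrees, less where a joint would pass 70% of its speed; a pose out of reach is approached as far as the arm can. A call with a gripper value outside its range is refused whole. "gripper" is the closure, from 0 (fully open) to 1 (shut), set as the call begins (left out, the last holds). The fingers move at their own pace and stop on an object; "grip_force" is the grip in N (left out, the last holds). Time passes only in rows, so rows that repeat a pose let the fingers close. It gives the time, the measured TCP pose, the force, the opening and the grip force at its end, in the units of the state.
- status.read_state(): the state, without advancing time (a new reading comes with each control period).
- vision.snapshot(name): name is "scene" or "top"; returns a dict with "image" (384x512x3 uint8, red, green, blue), "mtx" (3x3 intrinsics, pixels), "eye" and "rotation" of the camera in the world. Camera axes: x right, y up, looking along -z (the intrinsics and any distortion apply to the point x, -y, -z); pixel columns grow to the right and rows downward; lengths in m; the calibration is good to about 2 mm. A picture is of the moment at which its call begins. There is no depth.
- ticket.job_done(): hands the job in; it is judged then, once.
The state is a dict: "t": time; "q": joint angles; "qd": joint speeds; "effort": joint torques, N m; "tcp_pos": TCP position; "orientation": TCP orientation; "ft_force": force on the tool from outside, world axes, zero at the start; "wrist_torque": the same for the moment, N m; "gripper_width": opening from 0.0 (shut) to 1.0 (fully open); "grip_force": force on a finger pad.
Only numpy, scipy, OpenCV 4.12 (cv2) and the standard library are available. Lean on these libraries where they do the work, as an engineer would, in place of code of your own. Each camera call takes 0.05 s, during which the arm holds its last target. There are 200 camera calls.

### The job

Load the two blue-capped sample tubes standing on the bench into the dry-block incubator, one to a well, each upright and fully home on the well's floor. Four of the six wells already hold a short vial that nobody can see under the sprung shutters, so feel gently with the tube (or a fingertip) for a well that gives, back off from one that stops you, and lower the tube in rather than dropping it. Leave the flask, the reagent bottle and the beaker where they stand.

Things in the scene. Friction and masses are not known exactly. Their poses are not given: they have to be found in the camera images.
- block: dry-block incubator fixed on the bench: blue and white housing 238 x 204 mm, bare aluminium block on top, flat deck 112 mm above the bench, sloping panel with two blue knobs on its +x side. Origin: on the bench below the middle of the wells; x across the two rows of wells, y along each row of three. Wells at x -34 or 34, y -52, 0 or 52 mm. Do not press on it with over 40 N
- well0 (a point): middle of a well's mouth, level with the deck (block frame x -34, y -52 mm, the row away from the panel). Well: upright square hole 36 x 36 mm with a flat floor 72 mm below the deck (40 mm above the bench), a cushion pad that gives 3 N per mm, 4 mm at most; closed by two black shutter leaves flush with the deck
- well1 (a point): middle of a well's mouth, level with the deck (block frame x -34, y +0 mm, the row away from the panel). Its two 20 mm leaves are hinged on the mouth's -x and +x edges (44 mm apart), meet in the middle, swing down into the well against weak springs (a tube needs under 4 N) and close by themselves
- well2 (a point): middle of a well's mouth, level with the deck (block frame x -34, y +52 mm, the row away from the panel). Exactly four of the six wells, different each time, hold an unseen short vial (28 mm across, 61 mm high, top 11 mm below the deck); the other two are empty
- well3 (a point): middle of a well's mouth, level with the deck (block frame x +34, y -52 mm, the row by the panel). A tube pushed straight down on a taken well stops hard within 7 mm below the deck; in an empty well it goes on down to the floor
- well4 (a point): middle of a well's mouth, level with the deck (block frame x +34, y +0 mm, the row by the panel). A tube has 3 mm to spare on each side in the well; let go there, it stands on the floor and the leaves lean lightly on it
- well5 (a point): middle of a well's mouth, level with the deck (block frame x +34, y +52 mm, the row by the panel). Like the other wells: 36 mm square, 72 mm deep, two sprung leaves; taken or empty cannot be seen
- tubeA_mid (a point): middle of a loose 50 ml tube, white with a blue screw cap, upright on the bench at the start: 116 mm high, body 30 mm across, flat foot tapered to 25 mm, cap 34 mm across and 16 mm high, about 80 g. Point: on its axis, 58 mm above its bottom; z towards the cap. Home in a well, its bottom is 72 mm below the deck and its top 44 mm above the deck
- tubeB_mid (a point): middle of a loose 50 ml tube, white with a blue screw cap, upright on the bench at the start: 116 mm high, body 30 mm across, flat foot tapered to 25 mm, cap 34 mm across and 16 mm high, about 80 g. Point: on its axis, 58 mm above its bottom; z towards the cap. Home in a well, its bottom is 72 mm below the deck and its top 44 mm above the deck
- flask_mid (a point): bystander: conical glass flask 85 mm across the foot, 139 mm high with a foil cap, standing on the round steel plate (135 mm across, 102 mm above the bench) of a blue hotplate stirrer 160 x 240 mm; point on its axis 70 mm above its foot
- reagent_mid (a point): bystander: amber reagent bottle with a red cap, 60 mm across, 125 mm high, standing on the bench; point on its axis, half-way up
- beaker_mid (a point): bystander: glass beaker 70 mm across, 85 mm high, standing on the bench; point on its axis, half-way up

How it is judged:
By the outcome, as a careful person would: the job done as asked, in the order asked, and still so for the second after the job is handed in, with the robot touching nothing.
It also fails if it takes over 72 s, if anything falls off the work surface, if the arm or the gripper's body presses on something with over 40 N, if the wrist force passes 120 N, or if a joint passes its speed limit or range.

## Working session

There is one attempt and no reset: what is moved stays moved. The work goes in short steps, Python scripts to look and compute and a tool call to move; the robot and the scene stay as the last step left them, time stands still between calls to the robot, and variables do not carry over. Pictures are saved under pics/ and viewed, at most 10 in all, crops included, and the job is handed in when it is done.

Besides the shell and the picture viewer there is one more tool, called after "Request:" as name(argument=value, ...) on one line, values as JSON. apply_moves: Moves the arm, as the interface text tells. Its arguments: {"type":"object","properties":{"steps":{"type":"string"},"gripper":{"type":"number"},"grip_force":{"type":"number"}},"required":["steps"]}

```bash
mkdir -p pics; cat > h.py <<'E'
import numpy as np, cv2
from rig import status, vision, ticket, robot
def snap(n,f):
    s=vision.snapshot(n); cv2.imwrite('pics/'+f,s['image'][...,::-1]); np.savez('pics/'+f+'.npz',**{k:np.array(v) for k,v in s.items()}); return s
def ray(s,u,v):
    K=np.array(s['mtx']); d=np.linalg.solve(K,[u,v,1.]); d=np.array([d[0],-d[1],-d[2]])
    return np.array(s['eye']),np.array(s['rotation'])@d
def onz(s,u,v,z):
    e,d=ray(s,u,v); return e+d*(z-e[2])/d[2]
def proj(s,p):
    c=np.array(s['rotation']).T@(np.array(p)-np.array(s['eye'])); c=np.array([c[0],-c[1],-c[2]]); q=np.array(s['mtx'])@c; return q[:2]/q[2]
E
python3 - <<'E'
from h import *
for n in('scene','top'):
    s=snap(n,n+'0.png'); print({k:v for k,v in s.items() if k!='image'})
print(status.read_state(), robot.grip_point_offset)
a=cv2.imread('pics/top0.png');cv2.imwrite('pics/top0b.png',cv2.resize(a,(800,600)))
E
```

```text
{'mtx': array([[350.05585618,   0.        , 257.69792306],
       [  0.        , 350.05585618, 192.33733108],
       [  0.        ,   0.        ,   1.        ]]), 'eye': array([ 1.1907825 , -0.5677103 ,  0.73656425]), 'rotation': array([0.82094073, 0.38040775, 0.17776118, 0.38697186])}
{'mtx': array([[390.78355099,   0.        , 257.38001803],
       [  0.        , 390.78355099, 184.94962066],
       [  0.        ,   0.        ,   1.        ]]), 'eye': array([ 0.39383077, -0.12186382,  1.19249962]), 'rotation': array([ 0.70446568,  0.06230844, -0.0693285 , -0.70359031])}
{'t': 0.1, 'q': array([ 1.145396  ,  0.33285027, -0.06471558,  1.4608516 ,  0.02158021,
        1.34993108, -0.08848374]), 'qd': array([ 0.00062929, -0.00128275,  0.00024035, -0.00148529,  0.00190964,
       -0.00145405,  0.0003684 ]), 'effort': array([ 2.59836816e-03, -6.24542928e+01,  2.56093912e-02, -3.90719748e+01,
       -6.11104793e-02,  3.65516287e-02,  1.09815012e-04]), 'tcp_pos': array([ 0.24486783, -0.5746451 ,  0.22181031]), 'orientation': array([-6.55375188e-04,  9.79782651e-01,  2.00063748e-01, -1.52548068e-04]), 'ft_force': array([-0.19953368,  0.01461939,  0.7300207 ]), 'wrist_torque': array([-0.00944455, -0.04073775, -0.04704364]), 'grip_force': 0.0, 'gripper_width': 1.0067853940049996} 0.0187
```

View pics/top0b.png

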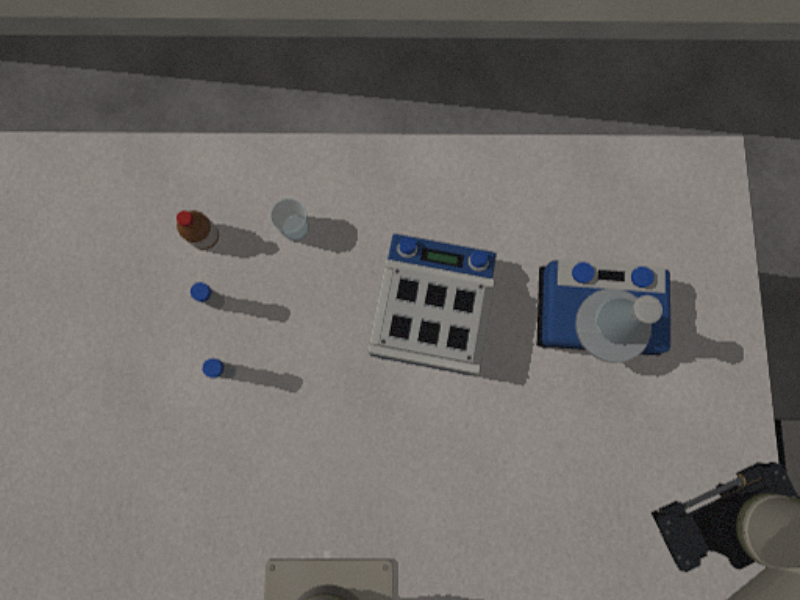

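View pics/scene0.png

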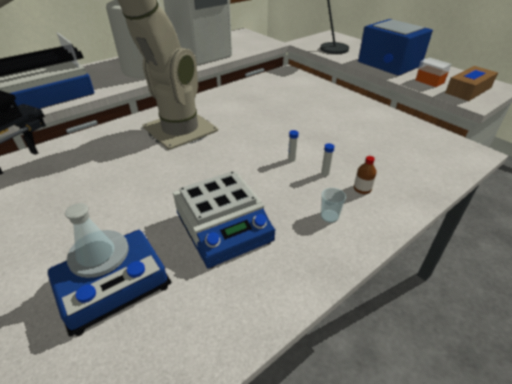

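The top view shows the tube caps at about (129,187) and (136,235) in native pixels, the six dark wells around (276,200), the reagent bottle and beaker beyond the tubes, and the hotplate and flask on the right. The scene view agrees.

```bash
cat >> h.py <<'E'
from scipy.spatial.transform import Rotation as R
_v=vision.snapshot
class V:
    def snapshot(self,n):
        s=dict(_v(n)); q=np.array(s['rotation']); s['rotation']=R.from_quat(q[[1,2,3,0]]).as_matrix(); return s
vision=V()
def blobs(m,lo,hi):
    n,l,st,c=cv2.connectedComponentsWithStats(m.astype(np.uint8)); return [(c[i],st[i,4],st[i,:4]) for i in range(1,n) if lo<st[i,4]<hi]
E
python3 - <<'E'
from h import *
S={n:snap(n,n+'1.png') for n in('top','scene')}
s=S['top']; im=s['image'].astype(int)
r,g,b=im[...,0],im[...,1],im[...,2]
print('blue');P=[]
for c,a,bb in blobs((b>r+50)&(b>g+40),40,400):
    print(c.round(1),a,bb,onz(s,*c,.112).round(4))
print('wells');W=[]
d=im.max(2)<60
for c,a,bb in blobs(d,100,400):
    if 230<c[0]<320 and 170<c[1]<230: W.append(onz(s,*c,.112)); print(c.round(1),a,bb,W[-1].round(4))
s2=S['scene'];im=s2['image'].astype(int);r,g,b=im[...,0],im[...,1],im[...,2]
print('scene blue')
for c,a,bb in blobs((b>r+50)&(b>g+40),20,200): print(c.round(1),a,bb,onz(s2,*c,.108).round(4))
print('scene wells')
for c,a,bb in blobs(im.max(2)<60,40,400):
    if 180<c[0]<260 and 170<c[1]<220: print(c.round(1),a,bb,onz(s2,*c,.112).round(4))
# beaker / reagent approx
print('beaker',onz(s,188,144,.0),'reagent cap',onz(s,184/800*512,218*.64,.125))
E
```

```text
blue
[260.2 156.1] 83 [256 151  10  11] [ 0.6816 -0.1405  0.112 ]
[306.  164.8] 83 [301 160  11  11] [ 0.6563 -0.2708  0.112 ]
[372.6 174. ] 137 [366 168  14  13] [ 0.6299 -0.4596  0.112 ]
[410.7 176.8] 143 [404 171  14  13] [ 0.6222 -0.5674  0.112 ]
[127.3 186.1] 104 [122 181  12  12] [0.5937 0.2321 0.112 ]
[135.2 235. ] 108 [130 230  12  11] [0.4573 0.2019 0.112 ]
wells
[260.4 185.3] 153 [254 178  14  15] [ 0.5966 -0.1411  0.112 ]
[278.5 188.8] 157 [272 182  14  15] [ 0.5867 -0.192   0.112 ]
[296.8 192.2] 157 [290 185  14  15] [ 0.5772 -0.2433  0.112 ]
[255.9 208.9] 161 [249 202  15  15] [ 0.5298 -0.1284  0.112 ]
[274.2 212.4] 163 [267 205  15  15] [ 0.5201 -0.1793  0.112 ]
[292.6 216. ] 163 [286 209  14  15] [ 0.5102 -0.2305  0.112 ]
scene blue
[406.7  32.3] 172 [368  25  63  14] [0.0433 1.5494 0.108 ]
[387.9  57.5] 62 [384  54   9   9] [0.2259 1.0919 0.108 ]
[474.4  74.2] 92 [466  70  18   9] [0.6075 1.2159 0.108 ]
[52.8 83.7] 138 [14 75 74 19] [-0.5082 -0.3186  0.108 ]
[293.5 133.3] 55 [290 130   8   8] [0.4571 0.2018 0.108 ]
[329. 147.] 64 [325 143   9   9] [0.593  0.2316 0.108 ]
scene wells
[228.4 180.5] 69 [223 177  12   8] [ 0.5314 -0.1293  0.112 ]
[211.8 186.1] 75 [206 182  13   9] [ 0.5223 -0.1805  0.112 ]
[194.4 191.8] 81 [188 188  14   9] [ 0.5124 -0.2314  0.112 ]
[239. 194.] 80 [233 190  13   9] [ 0.5982 -0.1421  0.112 ]
[221.7 200.1] 90 [215 196  14  10] [ 0.5886 -0.1932  0.112 ]
[203.8 206.4] 97 [197 202  15  10] [ 0.5792 -0.2438  0.112 ]
beaker [0.75007728 0.08573332 0.        ] reagent cap [0.72524837 0.26295868 0.125     ]
```

```bash
cat >> h.py <<'E'
def to(x,y,z,ydir=-10.6):
    st=status.read_state(); q=np.array(st['orientation']); M=R.from_quat(q[[1,2,3,0]]).as_matrix()
    d=M.T@(np.array([x,y,z])-st['tcp_pos'])/.025
    yaw=np.degrees(np.arctan2(M[1,1],M[0,1])); roll=-(ydir-yaw)/5
    print('t',round(st['t'],2),'tcp',np.array(st['tcp_pos']).round(4),'yaw',yaw.round(1),'tilt',np.degrees(np.arccos(-M[2,2])).round(2),'->',d.round(2),'roll',round(roll,2),'F',np.array(st['ft_force']).round(1),'w',round(st['gripper_width'],3))
E
python3 -c "
from h import *
to(.26,-.45,.30); to(.457,.202,.3)"
```

```text
t 0.2 tcp [ 0.2449 -0.5748  0.2221] yaw -66.9 tilt 0.05 -> [ 2.51 -4.36 -3.11] roll -11.26 F [-0.9  0.7  0.1] w 1.001
t 0.2 tcp [ 0.2449 -0.5748  0.2221] yaw -66.9 tilt 0.05 -> [ 19.98 -25.26  -3.1 ] roll -11.26 F [-0.9  0.7  0.1] w 1.001
```

Request:
apply_moves(steps="0 0 -1.5 0; 0.5 -1 -3 -1; 1.5 -2.5 -3 -2.5; 3 -4.4 -3 -4; 4.5 -6 -3 -5.5", gripper=0)

```text
t: 0.7
tcp_pos: [0.2845, -0.4057, 0.2976]
orientation: [0.0, 0.903, 0.429, -0.0]
ft_force: [1.1, 0.2, 0.6]
gripper_width: 0.999
grip_force: 0.0
```

```bash
python3 -c "
from h import *
to(.457,.202,.3)"
```

```text
t 0.7 tcp [ 0.2845 -0.4057  0.2976] yaw -39.2 tilt 0.03 -> [ 23.2  -10.01  -0.11] roll -5.72 F [1.1 0.2 0.6] w 0.999
```

Request:
apply_moves(steps="1.9 -0.2 0 -1.5; 3.8 -0.5 0 -3; 5.7 -0.8 0 -4.5; 7.6 -1.1 0 -5.7; 9.5 -1.5 0 -5.7")

```text
t: 1.2
tcp_pos: [0.4071, -0.1983, 0.2976]
orientation: [0.0, 0.77, 0.638, -0.0]
ft_force: [1.0, -0.1, -0.2]
gripper_width: 0.999
grip_force: 0.0
```

```bash
python3 -c "
from h import *
to(.457,.202,.26)"
```

```text
t 1.2 tcp [ 0.4071 -0.1983  0.2976] yaw -10.7 tilt 0.03 -> [16.1  -1.01  1.5 ] roll -0.02 F [ 1.  -0.1 -0.2] w 0.999
```

Request:
apply_moves(steps="1.9 -0.1 0 0; 3.8 -0.2 0 0; 5.7 -0.4 0 0; 7.6 -0.5 0 0; 9.5 -0.6 0 0")

```text
t: 1.7
tcp_pos: [0.4365, 0.0379, 0.2977]
orientation: [0.001, 0.771, 0.637, 0.0]
ft_force: [1.4, -0.2, -0.1]
gripper_width: 1.001
grip_force: 0.0
```

Request:
apply_moves(steps="1.9 -0.1 0.4 0; 3.8 -0.2 0.8 0; 5.7 -0.4 1.2 0; 6.6 -0.4 1.5 0; 6.6 -0.4 1.5 0")

```text
t: 2.2
tcp_pos: [0.457, 0.2033, 0.259]
orientation: [-0.001, 0.769, 0.639, -0.0]
ft_force: [0.3, -0.0, -0.4]
gripper_width: 1.001
grip_force: 0.0
```

```bash
python3 -c "
from h import *
to(.457,.202,.0873)"
```

```text
t 2.2 tcp [0.457  0.2033 0.259 ] yaw -10.6 tilt 0.14 -> [-0.06  0.02  6.87] roll -0.0 F [ 0.3 -0.  -0.4] w 1.001
```

Request:
apply_moves(steps="0 0 1.8 0; 0 0 3.6 0; 0 0 5.4 0; -0.05 0 6.5 0; -0.05 0 6.87 0")

```text
t: 2.7
tcp_pos: [0.4566, 0.1966, 0.0857]
orientation: [-0.001, 0.772, 0.636, -0.002]
ft_force: [-0.8, -0.7, 0.4]
gripper_width: 1.0
grip_force: 0.0
```

Request:
apply_moves(steps="0 0 0 0; 0 0 0 0; 0 0 0 0; 0 0 0 0; 0 0 0 0", gripper=1, grip_force=15)

```text
t: 3.2
tcp_pos: [0.4584, 0.1987, 0.089]
orientation: [0.0, 0.771, 0.637, 0.001]
ft_force: [0.1, -0.8, 0.4]
gripper_width: 0.629
grip_force: 0.0
```

```bash
python3 -c "
from h import *
to(.4,-.2,.24);s=snap('scene','g1.png')
c=s['image'][60:210,200:400,::-1];cv2.imwrite('pics/g1c.png',cv2.resize(c,(800,600)))"
```

```text
t 3.2 tcp [0.4584 0.1987 0.089 ] yaw -10.9 tilt 0.08 -> [-16.1    0.74  -6.04] roll -0.07 F [ 0.1 -0.8  0.4] w 0.629
```

View pics/g1c.png

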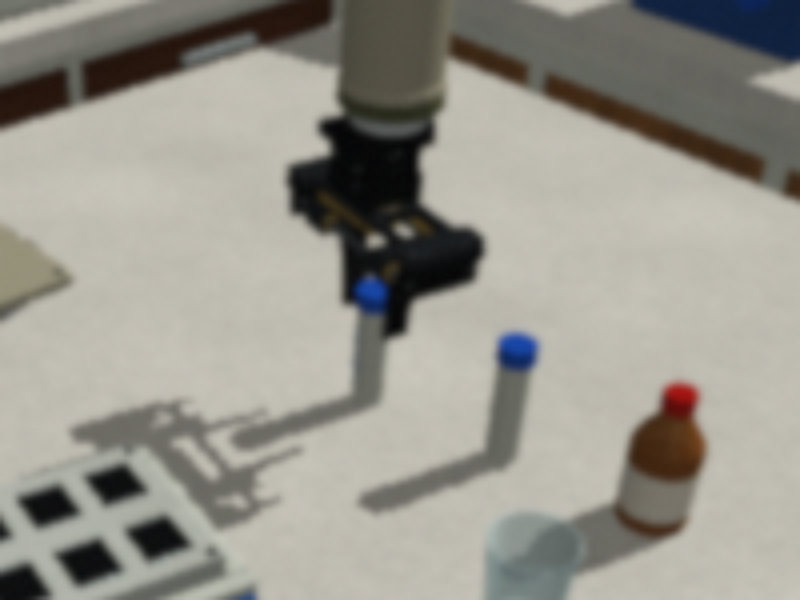

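The crop shows the fingers astride the near tube's cap (about (370,295) in the crop), still closing. The other tube is untouched.

Request:
apply_moves(steps="0.12 -0.05 0.05 0; 0.12 -0.05 0.05 0; 0.12 -0.05 0.05 0; 0.12 -0.05 0.05 0; 0.12 -0.05 0.05 0")

```text
t: 3.75
tcp_pos: [0.4572, 0.2018, 0.087]
orientation: [-0.0, 0.771, 0.637, -0.0]
ft_force: [-0.2, -0.5, -0.3]
gripper_width: 0.382
grip_force: 15.0
```

Request:
apply_moves(steps="0 0 -0.5 0; 0 0 -2 0; 0 0 -4 0; -0.5 0 -5.5 0; -1.5 0 -5.5 0")

```text
t: 4.25
tcp_pos: [0.452, 0.1679, 0.2303]
orientation: [0.002, 0.77, 0.638, 0.004]
ft_force: [0.9, -1.2, -2.1]
gripper_width: 0.38
grip_force: 15.0
```

```bash
python3 -c "
from h import *
to(.5306,-.1289,.217);print(status.read_state()['grip_force'])"
```

```text
t 4.25 tcp [0.452  0.1679 0.2303] yaw -10.7 tilt 0.48 -> [-11.08   5.29   0.53] roll -0.02 F [ 0.9 -1.2 -2.1] w 0.38
15.00222198665142
```

Request:
apply_moves(steps="-1.5 0.7 0 0; -3.3 1.5 0 0; -5 2.3 0 0; -6.7 3.1 0 0; -8.4 3.9 0 0")

```text
t: 4.75
tcp_pos: [0.5064, -0.0615, 0.2257]
orientation: [0.001, 0.771, 0.637, 0.0]
ft_force: [1.5, -0.2, -0.6]
gripper_width: 0.382
grip_force: 15.0
```

Request:
apply_moves(steps="-1.2 0.6 0 0; -2.2 1.1 0 0; -2.4 1.3 0 0; -2.4 1.3 0 0; -2.4 1.3 0 0")

```text
t: 5.25
tcp_pos: [0.5267, -0.1232, 0.225]
orientation: [-0.0, 0.771, 0.637, 0.0]
ft_force: [-0.5, 0.7, -0.0]
gripper_width: 0.381
grip_force: 15.0
```

```bash
python3 -c "
from h import *
to(.5306,-.1289,.2)
s=snap('top','w2.png')
im=s['image'].astype(int);r,g,b=im[...,0],im[...,1],im[...,2]
for c,a,bb in blobs((b>r+50)&(b>g+40),10,400): print(c.round(1),a)
print(proj(s,[.5306,-.1289,.24]))"
```

```text
t 5.25 tcp [ 0.5267 -0.1232  0.225 ] yaw -10.8 tilt 0.04 -> [-0.2  0.2  1. ] roll -0.04 F [-0.5  0.7 -0. ] w 0.381
[306.  164.8] 87
[372.7 174. ] 138
[410.7 176.8] 146
[352.5 184. ] 17
[127.3 186.1] 105
[352.3 193.3] 13
[256.38539945 202.08632783]
```

Request:
apply_moves(steps="-0.2 0.2 0 0; -0.2 0.2 0.3 0; -0.2 0.2 0.7 0; -0.2 0.2 1 0; -0.2 0.2 1 0")

```text
t: 5.8
tcp_pos: [0.5298, -0.1303, 0.1979]
orientation: [-0.001, 0.771, 0.637, -0.001]
ft_force: [0.0, 0.1, -0.1]
gripper_width: 0.384
grip_force: 15.0
```

Request:
apply_moves(steps="0 0 0.08 0; 0 0 0.16 0; 0 0 0.24 0; 0 0 0.32 0; 0 0 0.32 0")

```text
t: 6.3
tcp_pos: [0.5318, -0.1306, 0.1936]
orientation: [0.001, 0.771, 0.637, 0.001]
ft_force: [-2.4, 0.7, 14.9]
gripper_width: 0.379
grip_force: 15.0
```

```bash
python3 -c "
from h import *
to(.5306,-.1289,.185)"
```

```text
t 6.3 tcp [ 0.5318 -0.1306  0.1936] yaw -10.9 tilt 0.18 -> [ 0.06 -0.06  0.35] roll -0.06 F [-2.4  0.7 14.9] w 0.379
```

Request:
apply_moves(steps="0 0 -0.4 0; 0 -0.05 -0.7 0; -1 -0.05 -0.7 0; -2 -0.05 -0.7 0; -2 -0.05 -0.7 0")

```text
t: 6.8
tcp_pos: [0.5189, -0.1836, 0.209]
orientation: [0.0, 0.773, 0.635, -0.001]
ft_force: [0.0, 0.5, -1.2]
gripper_width: 0.384
grip_force: 15.0
```

```bash
python3 -c "
from h import *
to(.5212,-.180,.199)"
```

```text
t 6.8 tcp [ 0.5189 -0.1836  0.209 ] yaw -11.2 tilt 0.09 -> [0.16 0.06 0.4 ] roll -0.12 F [ 0.   0.5 -1.2] w 0.384
```

Request:
apply_moves(steps="0.1 0.05 0.25 0; 0.1 0.05 0.45 0; 0.1 0.05 0.56 0; 0.1 0.05 0.66 0; 0.1 0.05 0.66 0")

```text
t: 7.3
tcp_pos: [0.5225, -0.1767, 0.1938]
orientation: [0.001, 0.771, 0.637, 0.0]
ft_force: [-2.3, 0.6, 11.1]
gripper_width: 0.379
grip_force: 15.0
```

```bash
python3 -c "
from h import *
to(.5212,-.180,.185)"
```

```text
t 7.3 tcp [ 0.5225 -0.1767  0.1938] yaw -10.9 tilt 0.11 -> [-0.14 -0.03  0.35] roll -0.05 F [-2.3  0.6 11.1] w 0.379
```

Request:
apply_moves(steps="0 0 -0.4 0; 0 -0.05 -0.7 0; -1 -0.05 -0.7 0; -2.1 -0.05 -0.7 0; -2.1 -0.05 -0.7 0")

```text
t: 7.8
tcp_pos: [0.5091, -0.2327, 0.21]
orientation: [0.0, 0.773, 0.635, -0.001]
ft_force: [1.0, -0.4, -0.8]
gripper_width: 0.383
grip_force: 15.0
```

```bash
python3 -c "
from h import *
to(.5113,-.231,.199)"
```

```text
t 7.8 tcp [ 0.5091 -0.2327  0.21  ] yaw -11.2 tilt 0.1 -> [0.09 0.07 0.44] roll -0.12 F [ 1.  -0.4 -0.8] w 0.383
```

Request:
apply_moves(steps="-0.05 0.05 0.25 0; -0.05 0.05 0.45 0; -0.05 0.05 0.6 0; -0.05 0.05 0.7 0; -0.05 0.05 0.7 0")

```text
t: 8.3
tcp_pos: [0.5114, -0.2294, 0.1922]
orientation: [-0.0, 0.771, 0.637, -0.0]
ft_force: [-0.4, 0.7, -0.9]
gripper_width: 0.384
grip_force: 15.0
```

```bash
python3 -c "
from h import *
to(.5113,-.231,.185)"
```

```text
t 8.3 tcp [ 0.5114 -0.2294  0.1922] yaw -10.9 tilt 0.03 -> [-0.06  0.01  0.29] roll -0.06 F [-0.4  0.7 -0.9] w 0.384
```

Request:
apply_moves(steps="-0.06 0 0.1 0; -0.06 0 0.2 0; -0.06 0 0.3 0; -0.06 0 0.4 0; -0.06 0 0.4 0")

```text
t: 8.8
tcp_pos: [0.511, -0.2314, 0.1821]
orientation: [-0.0, 0.771, 0.637, -0.0]
ft_force: [-0.0, -0.5, -0.1]
gripper_width: 0.382
grip_force: 15.0
```

```bash
python3 -c "
from h import *
to(.5113,-.231,.128)"
```

```text
t 8.8 tcp [ 0.511  -0.2314  0.1821] yaw -10.9 tilt 0.03 -> [0.02 0.01 2.16] roll -0.06 F [-0.  -0.5 -0.1] w 0.382
```

Request:
apply_moves(steps="0 0 0.3 0; 0 0 0.6 0; 0 0 0.9 0; 0 0 1.1 0; 0 0 1.2 0")

```text
t: 9.3
tcp_pos: [0.5109, -0.2314, 0.1517]
orientation: [-0.0, 0.771, 0.637, -0.0]
ft_force: [0.6, -0.1, -0.1]
gripper_width: 0.383
grip_force: 15.0
```

Request:
apply_moves(steps="0 0 0.2 0; 0 0 0.4 0; 0 0 0.6 0; 0 0 0.75 0; 0 0 0.75 0")

```text
t: 9.8
tcp_pos: [0.5109, -0.2314, 0.1331]
orientation: [-0.0, 0.771, 0.637, -0.0]
ft_force: [0.1, 0.1, -1.0]
gripper_width: 0.384
grip_force: 15.0
```

```bash
python3 -c "
from h import *
to(.5113,-.231,.1265)"
```

```text
t 9.8 tcp [ 0.5109 -0.2314  0.1331] yaw -10.9 tilt 0.05 -> [0.02 0.01 0.27] roll -0.06 F [ 0.1  0.1 -1. ] w 0.384
```

Request:
apply_moves(steps="0 0 0.08 0; 0 0 0.16 0; 0 0 0.22 0; 0 0 0.26 0; 0 0 0.26 0")

```text
t: 10.3
tcp_pos: [0.5111, -0.2314, 0.1272]
orientation: [-0.0, 0.771, 0.637, -0.0]
ft_force: [-0.5, -0.5, -0.9]
gripper_width: 0.385
grip_force: 15.0
```

Request:
apply_moves(steps="0 0 0.04 0; 0 0 0.08 0; 0 0 0.1 0; 0 0 0.1 0; 0 0 0.1 0")

```text
t: 10.8
tcp_pos: [0.5114, -0.2316, 0.1251]
orientation: [0.0, 0.771, 0.637, 0.0]
ft_force: [-0.4, 0.2, 4.6]
gripper_width: 0.386
grip_force: 15.0
```

Request:
apply_moves(steps="0 0 0 0; 0 0 0 0; 0 0 0 0; 0 0 0 0; 0 0 0 0", gripper=0.2)

```text
t: 11.3
tcp_pos: [0.5111, -0.2315, 0.1247]
orientation: [-0.0, 0.771, 0.637, -0.0]
ft_force: [-0.3, -0.1, 0.7]
gripper_width: 0.741
grip_force: 0.0
```

Request:
apply_moves(steps="0 0 -0.5 0; 0 0 -1.5 0; 0 0 -3 0; 0 0 -4.5 0; 0.5 0 -6 0")

```text
t: 11.8
tcp_pos: [0.513, -0.2206, 0.2772]
orientation: [0.0, 0.772, 0.636, -0.0]
ft_force: [0.6, -1.3, -0.3]
gripper_width: 0.802
grip_force: 0.0
```

```bash
python3 -c "
from h import *
to(.5935,.232,.26)
s=snap('scene','r1.png')
c=s['image'][120:270,130:330,::-1];cv2.imwrite('pics/r1c.png',cv2.resize(c,(800,600)))"
```

```text
t 11.8 tcp [ 0.513  -0.2206  0.2772] yaw -11.1 tilt 0.06 -> [18.38 -0.31  0.67] roll -0.09 F [ 0.6 -1.3 -0.3] w 0.802
```

View pics/r1c.png

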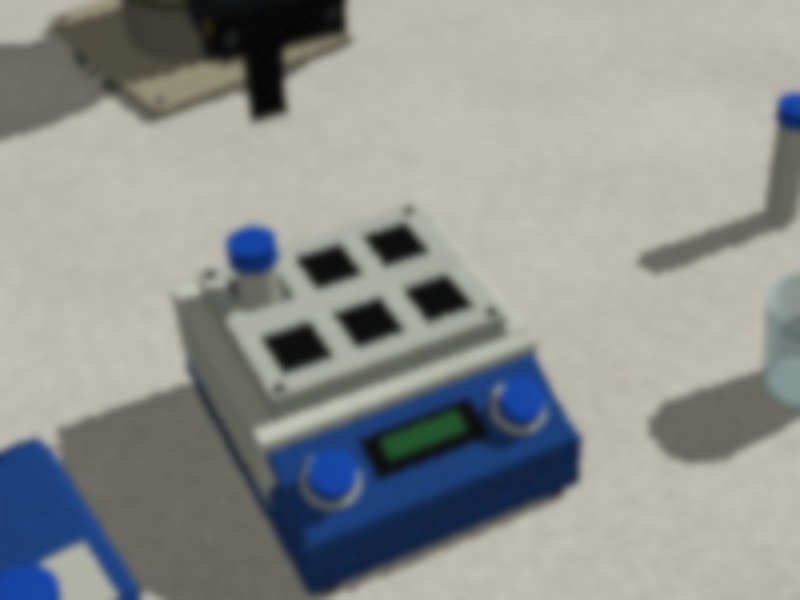

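The first tube stands upright and home in well0, with its cap at about (252,248) in the crop, and the gripper is clear. Next is the second tube.

Request:
apply_moves(steps="1.5 0 0 0; 3.4 0 0 0; 5.4 -0.1 0 0; 7.4 -0.1 0 0; 9.4 -0.1 0.2 0", gripper=0)

```text
t: 12.35
tcp_pos: [0.5559, 0.0138, 0.2714]
orientation: [0.001, 0.771, 0.637, 0.001]
ft_force: [0.9, -0.2, -1.1]
gripper_width: 0.995
grip_force: 0.0
```

Request:
apply_moves(steps="2 0 0 0; 4 -0.1 0 0; 6 -0.1 0 0; 8 -0.1 0 0; 9 -0.1 0.2 0")

```text
t: 12.85
tcp_pos: [0.5949, 0.2384, 0.2659]
orientation: [-0.001, 0.77, 0.638, 0.001]
ft_force: [-0.2, -0.6, 0.0]
gripper_width: 0.997
grip_force: 0.0
```

```bash
python3 -c "
from h import *
to(.5935,.232,.0873)"
```

```text
t 12.85 tcp [0.5949 0.2384 0.2659] yaw -10.7 tilt 0.15 -> [-0.28 -0.01  7.14] roll -0.01 F [-0.2 -0.6  0. ] w 0.997
```

Request:
apply_moves(steps="-0.2 0 1 0; -0.2 0 2.5 0; -0.2 0 3.8 0; -0.2 0 4 0; -0.2 0 4 0")

```text
t: 13.35
tcp_pos: [0.5947, 0.2281, 0.1652]
orientation: [-0.0, 0.771, 0.637, -0.0]
ft_force: [-0.4, -0.0, 1.5]
gripper_width: 0.998
grip_force: 0.0
```

```bash
python3 -c "
from h import *
to(.5935,.232,.0873)"
```

```text
t 13.35 tcp [0.5947 0.2281 0.1652] yaw -10.9 tilt 0.04 -> [ 0.15 -0.08  3.12] roll -0.06 F [-0.4 -0.   1.5] w 0.998
```

Request:
apply_moves(steps="0.15 -0.08 1 0; 0.15 -0.08 2.2 0; 0.15 -0.08 2.9 0; 0.15 -0.08 3.1 0; 0.15 -0.08 3.1 0")

```text
t: 13.85
tcp_pos: [0.594, 0.2324, 0.0882]
orientation: [0.0, 0.771, 0.637, 0.0]
ft_force: [0.2, 0.2, -0.1]
gripper_width: 0.999
grip_force: 0.0
```

Request:
apply_moves(steps="0 0 0 0; 0 0 0 0; 0 0 0 0; 0 0 0 0; 0 0 0 0", gripper=1)

```text
t: 14.35
tcp_pos: [0.5936, 0.2323, 0.0875]
orientation: [0.0, 0.771, 0.637, 0.0]
ft_force: [-0.3, 0.0, 0.0]
gripper_width: 0.63
grip_force: 0.0
```

Request:
apply_moves(steps="0 0 0 0; 0 0 0 0; 0 0 0 0; 0 0 0 0; 0 0 0 0")

```text
t: 14.85
tcp_pos: [0.5935, 0.2323, 0.0873]
orientation: [0.0, 0.771, 0.637, -0.0]
ft_force: [-0.6, 0.0, -0.5]
gripper_width: 0.381
grip_force: 15.0
```

Request:
apply_moves(steps="0 0 -0.5 0; 0 0 -2 0; 0 0 -4 0; -0.5 0 -5.5 0; -1.5 0 -5.5 0")

```text
t: 15.35
tcp_pos: [0.5877, 0.199, 0.2318]
orientation: [0.001, 0.77, 0.638, 0.005]
ft_force: [0.3, 0.0, -0.6]
gripper_width: 0.381
grip_force: 15.0
```

```bash
python3 -c "
from h import *
to(.5974,-.1416,.217)"
```

```text
t 15.35 tcp [0.5877 0.199  0.2318] yaw -10.7 tilt 0.54 -> [-13.32   2.91   0.54] roll -0.02 F [ 0.3  0.  -0.6] w 0.381
```

Request:
apply_moves(steps="-1.6 0.4 0 0; -3.4 0.8 0 0; -5.2 1.2 0 0; -7 1.6 0 0; -8.8 2 0 0")

```text
t: 15.85
tcp_pos: [0.5937, -0.0318, 0.226]
orientation: [0.0, 0.771, 0.637, 0.0]
ft_force: [1.8, -0.6, -0.5]
gripper_width: 0.381
grip_force: 15.0
```

Request:
apply_moves(steps="-1.8 0.4 0 0; -3.4 0.8 0 0; -4.2 0.9 0 0; -4.4 0.9 0 0; -4.4 0.9 0 0")

```text
t: 16.35
tcp_pos: [0.595, -0.1423, 0.2254]
orientation: [0.0, 0.771, 0.636, 0.0]
ft_force: [0.5, 0.9, -0.8]
gripper_width: 0.383
grip_force: 15.0
```

Request:
apply_moves(steps="0 0 0.3 0; 0 0 0.6 0; 0 0 0.8 0; 0 0 0.8 0; 0 0 0.8 0")

```text
t: 16.85
tcp_pos: [0.5951, -0.1419, 0.2047]
orientation: [-0.0, 0.771, 0.637, -0.0]
ft_force: [0.3, -1.3, 0.2]
gripper_width: 0.384
grip_force: 15.0
```

```bash
python3 -c "
from h import *
to(.5974,-.1416,.192)"
```

```text
t 16.85 tcp [ 0.5951 -0.1419  0.2047] yaw -10.9 tilt 0.01 -> [0.03 0.09 0.51] roll -0.06 F [ 0.3 -1.3  0.2] w 0.384
```

Request:
apply_moves(steps="0 0.09 0.15 0; 0 0.09 0.3 0; 0 0.09 0.4 0; 0 0.09 0.5 0; 0 0.09 0.5 0")

```text
t: 17.35
tcp_pos: [0.5971, -0.1428, 0.1919]
orientation: [-0.0, 0.771, 0.637, -0.0]
ft_force: [-0.3, 0.4, -0.4]
gripper_width: 0.382
grip_force: 15.0
```

Request:
apply_moves(steps="0 0 0.1 0; 0 0 0.2 0; 0 0 0.3 0; 0 0 0.4 0; 0 0 0.4 0")

```text
t: 17.85
tcp_pos: [0.5971, -0.1427, 0.1818]
orientation: [-0.0, 0.771, 0.637, -0.0]
ft_force: [0.2, -0.3, -0.9]
gripper_width: 0.378
grip_force: 15.0
```

```bash
python3 -c "
from h import *
to(.5974,-.1416,.127)"
```

```text
t 17.85 tcp [ 0.5971 -0.1427  0.1818] yaw -10.9 tilt 0.04 -> [0.05 0.01 2.19] roll -0.06 F [ 0.2 -0.3 -0.9] w 0.378
```

Request:
apply_moves(steps="0.04 0 0.3 0; 0.04 0 0.6 0; 0.04 0 0.9 0; 0.04 0 1.1 0; 0.04 0 1.2 0")

```text
t: 18.35
tcp_pos: [0.5972, -0.1417, 0.1514]
orientation: [-0.0, 0.771, 0.637, -0.0]
ft_force: [-0.4, 0.3, -0.2]
gripper_width: 0.384
grip_force: 15.0
```

Request:
apply_moves(steps="0 0 0.25 0; 0 0 0.5 0; 0 0 0.75 0; 0 0 0.9 0; 0 0 0.95 0")

```text
t: 18.85
tcp_pos: [0.5973, -0.1417, 0.128]
orientation: [-0.0, 0.771, 0.637, -0.0]
ft_force: [-0.2, -0.2, -1.0]
gripper_width: 0.384
grip_force: 15.0
```

Request:
apply_moves(steps="0 0 0.04 0; 0 0 0.08 0; 0 0 0.12 0; 0 0 0.12 0; 0 0 0.12 0")

```text
t: 19.35
tcp_pos: [0.5977, -0.1418, 0.126]
orientation: [0.0, 0.771, 0.637, 0.0]
ft_force: [-0.3, 1.0, 2.7]
gripper_width: 0.379
grip_force: 15.0
```

On the floor pad at 2.7 N. Releasing and rising.

Request:
apply_moves(steps="0 0 0 0; 0 0 0 0; 0 0 0 0; 0 0 0 0; 0 0 0 0", gripper=0.2)

```text
t: 19.85
tcp_pos: [0.5975, -0.1418, 0.1255]
orientation: [-0.0, 0.771, 0.637, -0.0]
ft_force: [-0.8, 0.5, 0.5]
gripper_width: 0.738
grip_force: 0.0
```

Request:
apply_moves(steps="0 0 -0.5 0; 0 0 -1.5 0; 0 0 -3 0; 0 0 -4.5 0; 0.5 -0.5 -6 0")

```text
t: 20.35
tcp_pos: [0.5877, -0.1289, 0.2777]
orientation: [0.0, 0.772, 0.636, 0.0]
ft_force: [0.8, -0.1, 0.9]
gripper_width: 0.798
grip_force: 0.0
```

Request:
apply_moves(steps="1 -1 0 0; 2 -2 0 0; 3 -2.5 0 0; 4 -2.5 0 0; 4 -2.5 0 0")

```text
t: 20.85
tcp_pos: [0.5451, -0.0129, 0.2771]
orientation: [0.001, 0.769, 0.639, 0.001]
ft_force: [-0.2, -1.0, 0.2]
gripper_width: 0.801
grip_force: 0.0
```

```bash
python3 -c "
from h import *
to(.5974,-.1416,.127)
s=snap('scene','r2.png');t=snap('top','r2t.png')
c=s['image'][120:270,130:330,::-1];cv2.imwrite('pics/r2c.png',cv2.resize(c,(800,600)))
for p in (s,t):
  im=p['image'].astype(int);r,g,b=im[...,0],im[...,1],im[...,2]
  for c,a,bb in blobs((b>r+50)&(b>g+40),40,250):
    q=onz(p,*c,.148); 
    if .4<q[0]<.65 and -.3<q[1]<-.05: print(q.round(4),a)"
```

```text
t 20.85 tcp [ 0.5451 -0.0129  0.2771] yaw -10.6 tilt 0.12 -> [-4.68  2.99  6.01] roll -0.0 F [-0.2 -1.   0.2] w 0.801
[ 0.5141 -0.2316  0.148 ] 97
[ 0.5975 -0.1426  0.148 ] 115
[ 0.6477 -0.2658  0.148 ] 88
[ 0.5976 -0.1427  0.148 ] 119
[ 0.5123 -0.223   0.148 ] 43
```

View pics/r2c.png

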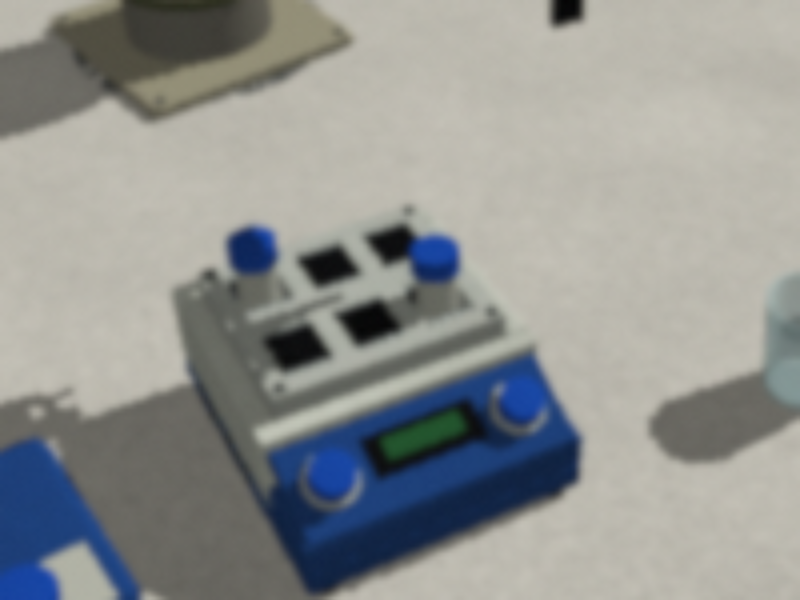

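Both caps, at (252,250) and (434,258) in the crop, stand upright at home height in well0 and well5 (the dark patches are shadows), and the gripper is clear.

```bash
python3 -c "
from rig import ticket
print(ticket.job_done())"
```

```text
the job is handed in; nothing more can be done
None
```

Both tubes stand upright on the floors of the two empty wells, well0 and well5; the flask, bottle and beaker were not touched, and the job was handed in at about 21 s on the robot's clock.

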